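# Hook the sachet caddy onto its slotted upright and lock it

### The job

Hang the dark metal sachet caddy back on the slotted upright: lift it off the counter, feed its two claws gently into the two slots until its back flange meets the slotted face, then press it straight down until it is fully seated and the stiff lock slide inside is pushed home. Do not force it against the upright, let go of it when it is locked, and leave the mug, bowl and jar where they are.

Things in the scene. Friction and masses are not known exactly. Their poses are not given: they have to be found in the camera images.
- upright: Fixed slotted upright, 172 mm tall, on a dark steel foot (170 x 130 x 12 mm, reaching 80 mm out in front). Origin on the counter, on the centre line of its front face; z up, +x into the face (claws go in along +x, the caddy hangs on the -x side). The face is a bright aluminium strip, 50 mm wide, 5 mm thick, hollow behind, between two dark rails (58 mm over both), with two slots one above the other.
- upright_entry (a point): Point on the slotted face, 131 mm up: where caddy_heel would meet the face as the claws enter, were the strip at its top setting. But it was clamped by hand 3 to 21 mm below that, which no pose shows: find the slots by feel or eye. The claws enter within +-2 mm of the true entry height. Slots 12 mm wide; at the top setting upper 141 to 165, lower 97 to 124, strip's top edge 174 mm up.
- caddy_grip (a point): Place to grip the caddy, a rigid dark aluminium piece, 0.3 kg: tray 114 (x) x 96 (y) mm, lips 14 mm high, along its middle an upright 10 mm thick plate, 80 mm tall over the 66 mm next to a flange (30 wide, 84 tall) with two claws at the +x end. The point is mid-thickness in the plate, 62 mm above the underside, 42 mm before the flange's back face. Fingers close along y; x to the claws, z up.
- caddy_heel (a point): Point on the flange's back face (which meets the strip), on the centre line, 42 mm above the underside; axes as caddy_grip. Two claws stick out 12 mm in +x, 8 mm thick: upper from 54 (tail) to 74 mm above the underside, lower 16 to 32. Tails hang behind 8 mm high necks (undersides at 66 and 24) and start 6.5 mm past the flange. Entered, the caddy goes down 12 to 16 mm until seated.
- lock (a joint): Lock slide inside the upright, behind the strip, out of the fingers' reach: m, 0 up (unlocked), 0.009 when the seated caddy has pushed it home. Stiff friction slide without a spring: takes about 11 N to move, more than the caddy's weight, and stays where pushed. The upper claw's tail meets it 9 mm before the caddy is seated.
- mug_rim (a point): centre of the rim of a white mug, 84 mm across, 85 mm tall; leave alone
- bowl_rim (a point): centre of the rim of a small white bowl, 90 mm across, 45 mm tall; leave alone
- jar: glass jar with steel lid, 56 mm across, 75 mm tall, origin at its underside; leave alone
Not all that is in view belongs to the job. Leave any yellow look-alike of the part that bears caddy_grip alone.

How it is judged:
On the way, in this order (a step that is already met when the one before it is completed fails the run):
1. caddy lifted off the counter (height (world z) of caddy_heel above 0.065 m), for 0.1 s.
2. both claws through the slots, flange at the slotted face, lock slide not yet home (x of caddy_heel in the frame of upright between -0.005 and 0.003 m and y of caddy_heel in the frame of upright between -0.005 and 0.005 m and value of joint lock below 0.007 m and z of caddy_heel in the frame of upright between 0.093 and 0.134 m), for 0.05 s.
3. caddy pressed down, lock slide home (value of joint lock above 0.0075 m), for 0.1 s.
At the end, for the whole second after the job is handed in: the lock slide is down by more than 7.5 mm; the caddy hangs hooked on the upright, its flange within 6 mm of the slotted face, within 5 mm of the centre line, level within 7 degrees, square within 9 degrees, and is let go (value of joint lock above 0.0075 m and x of caddy_heel in the frame of upright between -0.006 and 0.003 m and y of caddy_heel in the frame of upright between -0.005 and 0.005 m and z of caddy_heel in the frame of upright between 0.093 and 0.118 m and angle between caddy_heel's own z axis and vertical below 0.12 rad and angle between the x axis of caddy_heel and the x axis of upright, either way round below 0.15 rad and not (contact force between caddy and the fingers above 0.1 N)); the robot touches nothing.
It fails at once if the claws are pushed hard against the upright while they are not in the slots (over 40 N) (contact force between caddy and strip above 40 N and x of caddy_heel in the frame of upright below -0.006 m).
It fails at once if the caddy is forced against the upright (its contacts there add up to over 80 N, as under a press of some 30 N, claws levering included) (contact force between caddy and strip above 80 N).
It fails at once if mug moved more than 20 mm (distance of mug_rim from where it was at the start of the episode above 0.02 m).
It fails at once if bowl moved more than 20 mm (distance of bowl_rim from where it was at the start of the episode above 0.02 m).
It fails at once if jar moved more than 20 mm (distance of jar from where it was at the start of the episode above 0.02 m).
It also fails if it takes over 58 s, if anything falls off the work surface, if the arm or the gripper's body presses on something with over 40 N, if the wrist force passes 120 N, or if a joint passes its speed limit or range.

### The arm

A 7-joint arm with a two-finger parallel gripper is mounted at the origin on the work surface. World frame = base frame: x ahead of the robot, y to its left, z up, the work surface at z = 0. Lengths are in m, angles in rad, forces in N, time in s.
With the tool pointing down it reaches from about 0.4 to 0.875 m from the base axis. Payload 19.3 kg.
Tool frame: the origin (TCP) lies at the very end of the fingers, on their centre line; the grasp point (between the pads) lies 19 mm behind it (grasp_offset is the distance from the TCP to the grasp point, in m); z points along the fingers, y is the direction in which the jaws open and shut (so a half turn about z gives the same grasp; the last joint's range is limited). The gripper opens to 85 mm and grips with 20 to 120 N. Pads are 22 mm wide; open, the fingers measure 114 mm over their backs; the gripper's body (76 mm by 85 mm) begins 54 mm behind the grasp point. The pads swing forward as they close: fully open they stand 13 mm farther back than shut.
Start: joints at [-1.232, 0.521, -0.036, 1.599, 0.021, 1.021, -0.113], TCP at [0.248, 0.573, 0.231] pointing down, gripper open.
Joint ranges: [-2.91, 2.91], [-0.3, 2.13], [-1.5, 1.42], [0.17, 2.43], [-1.26, 4.41], [0.16, 1.93], [-2.52, 2.52]. Speed limits (rad/s): [1.89, 1.89, 2.39, 2.39, 3.01, 3.01, 3.01].

### API

Orientations are given as a rotation vector (axis times angle).
In Python, from cell import sense, grab_frame, get_calibration, job_done, grasp_offset gives the robot as it stands. The module is installed in compiled form; this text tells all that it offers.
- The arm moves only by the tool move_arm, never from a script. Its argument "series" is text: rows parted by semicolons, each of 7 numbers parted by spaces: the gripper's target within -1 to 1 (shut at 1, half-way at 0, fully open at -1), then the shift along the tool's x, y, z in mm, then the turn, a rotation vector about the tool's x, y, z in rad. A call has 1 to 12 rows; each row is the pose to reach, as a shift and turn from the pose measured when the call began, along the tool's axes at that moment; what a row does not reach only later rows make up. A row lasts 1/8 s, in which the tool goes at most 62.5 mm and 10.7 degrees, less where a joint would pass 70% of its speed; a pose out of reach is approached as far as the arm can. A call with a gripper value outside its range is refused whole. The fingers move at their own pace and stop on an object; "newtons" is the grip in N (left out, the last holds). Time passes only in rows, so rows that repeat a pose let the fingers close. It gives the time, the measured TCP pose, the force and the opening at its end, in the units of the state.
- sense(): the state, without advancing time (a new reading comes with each control period).
- grab_frame(name): name is "side" or "top" or "wrist"; returns the picture (384x512x3 uint8, red, green, blue); there is no depth.
- get_calibration(name): a dict with "K" (3x3 intrinsics, pixels), "cam_to_world" (4x4, takes a point from camera to world coordinates). Camera axes: x right, y down, z forward; pixel columns grow to the right and rows downward; lengths in m; the calibration is good to about 2 mm. A picture is of the moment at which its call begins: read the wrist's pose just before it. get_calibration takes no time and is no camera call; for the wrist camera it gives the pose at the moment of the call.
- job_done(): hands the job in, once; it reports no verdict.
The state is a dict: "clock": time; "joints": joint angles; "joint_vel": joint speeds; "joint_torque": joint torques, N m; "tool_pos": TCP position; "eef_rot": TCP orientation; "wrist_force": force on the tool from outside, world axes, zero at the start; "wrist_torque": the same for the moment, N m; "grip_width": finger opening in m.
Only numpy, scipy, OpenCV 4.12 (cv2) and the standard library are available. Lean on these libraries where they do the work, as an engineer would, in place of code of your own. Each camera call takes 0.05 s, during which the arm holds its last target. There are 200 camera calls.

## Working session

There is one attempt and no reset: what is moved stays moved. The work goes in short steps, Python scripts to look and compute and a tool call to move; the robot and the scene stay as the last step left them, time stands still between calls to the robot, and variables do not carry over. Pictures are saved under pics/ and viewed, about 8 in all and at most 12, crops included, and the job is handed in when it is done.

Besides the shell and the picture viewer there is one more tool, called after "Request:" as name(argument=value, ...), one argument or row to a line, values as JSON. move_arm: Moves the arm, as the interface text tells. Its arguments: {"type":"object","properties":{"series":{"type":"string"},"newtons":{"type":"number"}},"required":["series"]}

```bash
mkdir -p pics
cat > h.py <<'E'
import numpy as np,cv2
from cell import *
from scipy.spatial.transform import Rotation as R
def ray(cal,u,v):
    K,T=np.array(cal["K"]),np.array(cal["cam_to_world"])
    d=T[:3,:3]@np.linalg.solve(K,[u,v,1.]);return T[:3,3],d
def onz(cal,u,v,z):
    o,d=ray(cal,u,v);return o+d*(z-o[2])/d[2]
def tri(c1,p1,c2,p2):
    o1,d1=ray(c1,*p1);o2,d2=ray(c2,*p2)
    s=np.linalg.lstsq(np.c_[d1,-d2],o2-o1,rcond=None)[0]
    a,b=o1+d1*s[0],o2+d2*s[1];return (a+b)/2,np.linalg.norm(a-b)
def proj(cal,P):
    K,T=np.array(cal["K"]),np.array(cal["cam_to_world"])
    q=K@(T[:3,:3].T@(np.array(P)-T[:3,3]));return q[:2]/q[2]
def save(n,f,s=1.5):
    cv2.imwrite(f"pics/{f}.png",cv2.resize(grab_frame(n)[:,:,::-1],None,fx=s,fy=s,interpolation=cv2.INTER_CUBIC))
E
python3 - <<'E'
from h import *
for n in("side","top"):
    save(n,n+"0");c=get_calibration(n);print(n,np.round(c["K"],1).tolist(),np.round(c["cam_to_world"],3).tolist())
s=sense();print(s["tool_pos"],s["eef_rot"],s["wrist_force"],grasp_offset)
E
```

```text
side [[435.2, 0.0, 259.2], [0.0, 435.2, 184.4], [0.0, 0.0, 1.0]] [[0.741, -0.382, 0.552, 0.056], [-0.671, -0.406, 0.62, -0.569], [-0.013, -0.83, -0.557, 0.622], [0.0, 0.0, 0.0, 1.0]]
top [[399.0, 0.0, 259.0], [0.0, 399.0, 189.2], [0.0, 0.0, 1.0]] [[0.028, -0.998, 0.05, 0.505], [-1.0, -0.028, -0.001, 0.01], [0.003, -0.05, -0.999, 0.947], [0.0, 0.0, 0.0, 1.0]]
[0.24833808 0.57322135 0.23081489] [-6.37641501e-01 -3.07607395e+00  1.51549031e-03] [-1.26214651  0.1117814  -0.03162696] 0.0187
```

View pics/side0.png

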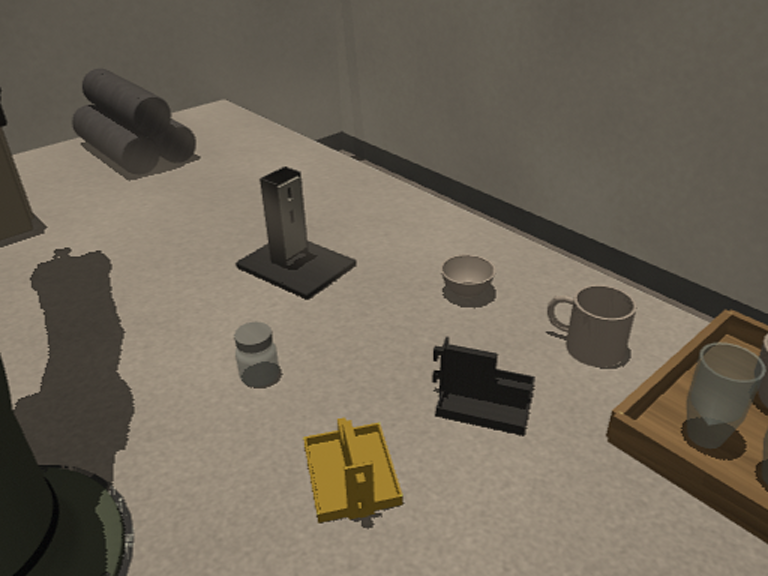

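View pics/top0.png

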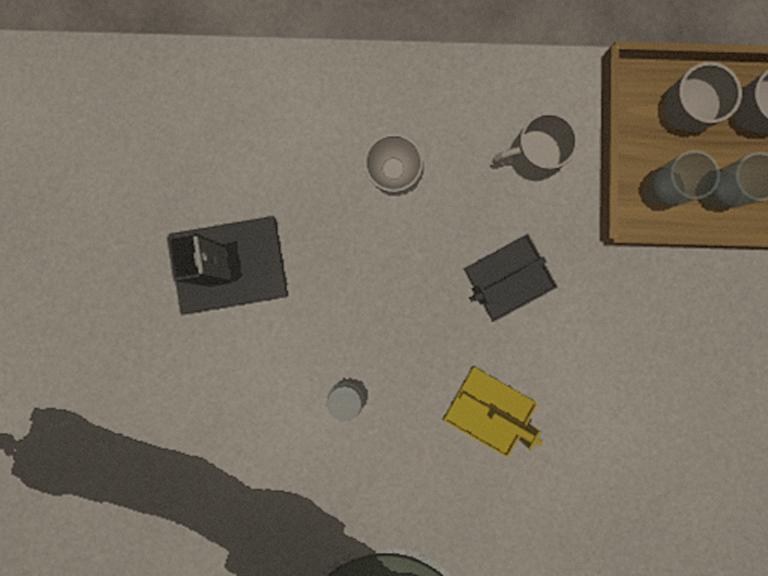

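The side view shows the upright at (285,215), with its slots facing the viewer's right, the dark caddy at (485,385), the yellow decoy at (352,470), and the jar, bowl and mug. In the top view (x1.5) the foot corners are about (275,217), (287,296) and (182,313). The caddy is at (510,278), with its claws toward (474,297).

Run:
```python
from h import *
c=get_calibration("top");im=grab_frame("top")
g=cv2.cvtColor(im,cv2.COLOR_RGB2GRAY);hsv=cv2.cvtColor(im,cv2.COLOR_RGB2HSV)
m=(g<70).astype(np.uint8)
print("bg",g[150,230],"foot",g[160,180],"caddy",g[178,340])
for t in(55,65,75):
  cs,_=cv2.findContours((g<t).astype(np.uint8),cv2.RETR_EXTERNAL,cv2.CHAIN_APPROX_NONE)
  for k in cs:
    x,y,w,h=cv2.boundingRect(k);A=cv2.contourArea(k)
    if A<800 or not(100<x+w/2<390 and 130<y+h/2<220):continue
    r=cv2.minAreaRect(k);b=cv2.boxPoints(r)
    z=.012 if x<200 else .014
    W=np.array([onz(c,u,v,z)[:2] for u,v in b])
    print(t,A,r,"\n",np.round(W,4).tolist(),np.round(W.mean(0),4),np.linalg.norm(W[0]-W[1]),np.linalg.norm(W[1]-W[2]))
    print(cv2.approxPolyDP(k,3,True)[:,0].tolist())
```

```text
bg 132 foot 61 caddy 66
55 1302.5 ((136.66921997070312, 171.85385131835938), (38.8228645324707, 45.76881790161133), 82.87498474121094) 
 [[0.6213, 0.3576], [0.6377, 0.2514], [0.5472, 0.2364], [0.5309, 0.3422]] [0.5843 0.2969] 0.10752509019983476 0.09175177261619114
[[112, 158], [116, 184], [123, 185], [119, 188], [140, 191], [161, 183], [157, 160], [150, 163], [123, 154], [127, 155], [124, 158]]
65 1892.5 ((337.85552978515625, 185.7316436767578), (40.298484802246094, 55.53740692138672), 61.69924545288086) 
 [[0.5732, -0.0962], [0.6385, -0.2098], [0.5562, -0.256], [0.4914, -0.1426]] [ 0.5648 -0.1761] 0.13109668662787893 0.09436545844958853
[[352, 157], [310, 179], [316, 190], [314, 200], [322, 202], [328, 213], [370, 191]]
65 3805.0 ((151.5413360595703, 176.4563446044922), (54.26358413696289, 73.569580078125), 80.31121826171875) 
 [[0.6201, 0.3596], [0.6543, 0.1901], [0.5288, 0.164], [0.4951, 0.3324]] [0.5746 0.2615] 0.17287847716788146 0.12820895419472866
[[182, 145], [113, 156], [121, 208], [191, 196]]
75 1928.0 ((337.8517150878906, 185.7261505126953), (40.3375129699707, 56.347957611083984), 61.55707550048828) 
 [[0.5726, -0.0953], [0.6391, -0.2104], [0.5568, -0.2568], [0.4909, -0.142]] [ 0.5648 -0.1761] 0.13301206677876234 0.09445863745828495
[[351, 156], [309, 179], [316, 191], [313, 199], [322, 202], [328, 213], [370, 191]]
75 3850.5 ((151.3699493408203, 176.4080047607422), (54.54714584350586, 73.92166900634766), 80.27242279052734) 
 [[0.6204, 0.3605], [0.6549, 0.1902], [0.5287, 0.1639], [0.4947, 0.3331]] [0.5747 0.2619] 0.17370747941253675 0.12888277194281725
[[182, 144], [112, 157], [121, 209], [191, 197]]
```

```bash
cat >> h.py <<'E'
def rel(goal,yaw,s=None):
    "shift mm & turn in present tool axes to reach TCP goal with tool down, tool x at yaw(deg)"
    s=s or sense();R0=R.from_rotvec(s["eef_rot"]);a=np.radians(yaw)
    Rg=R.from_matrix(np.c_[[np.cos(a),np.sin(a),0],[np.sin(a),-np.cos(a),0],[0,0,-1]])
    print("shift",np.round(R0.inv().apply(np.array(goal)-s["tool_pos"])*1000,1),"turn",np.round((R0.inv()*Rg).as_rotvec(),3))
E
python3 - <<'E'
from h import *
c=get_calibration("top")
f=onz(c,319,196,.014);b=onz(c,361,174,.014);e=(f-b)[:2];L=np.linalg.norm(e);print(f,b,L,np.degrees(np.arctan2(e[1],e[0])))
e/=L;g=f[:2]-.045*e;print("grip",g)
rel([*g,.22],119.3)
w=get_calibration("wrist");s=sense();Rt=R.from_rotvec(s["eef_rot"]);T=np.array(w["cam_to_world"])
print("cam in tool",Rt.inv().apply(T[:3,3]-s["tool_pos"]),np.round(Rt.inv().as_matrix()@T[:3,:3],2).tolist())
E
```

```text
[ 0.53936854 -0.13238494  0.014     ] [ 0.59378829 -0.2299274   0.014     ] 0.11169620708382001 119.15751279965073
grip [ 0.56129309 -0.1716827 ]
shift [-583.3 -559.2   11.4] turn [-0.001  0.     0.651]
cam in tool [ 0.07568123 -0.00046669 -0.14293528] [[0.0, -0.96, -0.29], [1.0, 0.0, 0.0], [0.0, -0.29, 0.96]]
```

Request:
move_arm(
  series="-1 -50 -48 0 0 0 0.06; -1 -97 -93 0 0 0 0.12; -1 -145 -140 0 0 0 0.18; -1 -194 -186 0 0 0 0.24; -1 -242 -233 0 0 0 0.3; -1 -291 -280 0 0 0 0.36; -1 -340 -326 0 0 0 0.42; -1 -390 -373 0 0 0 0.48; -1 -437 -420 0 0 0 0.54; -1 -486 -466 0 0 0 0.6; -1 -535 -513 5 0 0 0.65; -1 -583 -559 11 0 0 0.651",
  newtons=60,
)

```text
clock: 1.65
tool_pos: [0.5392, -0.1197, 0.2243]
eef_rot: [1.588, 2.71, -0.001]
wrist_force: [0.1, 1.0, 0.5]
grip_width: 0.0853
```

Run:
```python
from h import *
s=sense();print(s["clock"],s["tool_pos"],s["joints"])
rel([.5613,-.1717,.22],119.3)
im=grab_frame("side")[105:190,155:245,::-1]
im=cv2.convertScaleAbs(cv2.resize(im,None,fx=7,fy=7,interpolation=cv2.INTER_CUBIC),alpha=1.6)
cv2.imwrite("pics/up.png",im)
c=get_calibration("side");a=np.radians(101.3);ex=np.array([np.cos(a),np.sin(a),0]);ey=np.array([-ex[1],ex[0],0]);O=np.array([.576,.2554,0])
for P in([0,0,.012],[0,.029,.172],[0,-.029,.172],[0,0,.172],[0,0,.165],[0,0,.141],[0,0,.124],[0,0,.097],[-.08,.065,.012],[-.08,-.065,.012]):
    print(P,np.round((proj(c,O+P[0]*ex+P[1]*ey+[0,0,P[2]])-[155,105])*7,1))
```

```text
1.65 [ 0.53922833 -0.11967709  0.22432696] [-0.1411137   0.43373562  0.34270076  1.81556505 -0.17730066  0.92211781
  0.79044861]
shift [-56.2  -6.2   4.4] turn [-0.     0.001 -0.001]
[0, 0, 0.012] [302.3 484.7]
[0, 0.029, 0.172] [200.  123.2]
[0, -0.029, 0.172] [317.5  63.6]
[0, 0, 0.172] [259.8  92.8]
[0, 0, 0.165] [261.8 111.4]
[0, 0, 0.141] [268.6 173.9]
[0, 0, 0.124] [273.3 217.2]
[0, 0, 0.097] [280.6 284.5]
[-0.08, 0.065, 0.012] [342.5 638.9]
[-0.08, -0.065, 0.012] [578.3 475. ]
```

View pics/up.png

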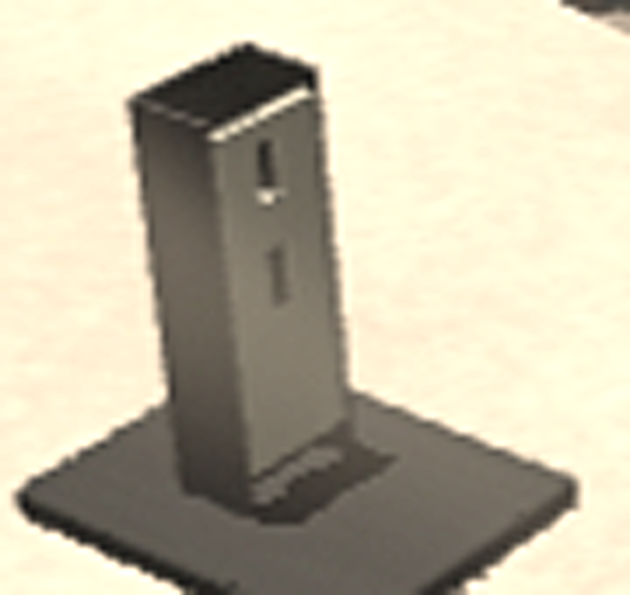

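The crop shows the upper slot dark from about (265,140) to (268,205), with a lit sill at the bottom. The lower slot runs from 245 to 305 and the strip's bright top edge lies near 119. All sit about 10 mm below the top setting. I'll measure this along the face.

```bash
cat > slot.py <<'E'
from h import *
c=get_calibration("side");a=np.radians(101.3);ex=np.array([np.cos(a),np.sin(a),0]);ey=np.array([-ex[1],ex[0],0]);O=np.array([.576,.2554,0])
g=np.mean([cv2.cvtColor(grab_frame("side"),cv2.COLOR_RGB2GRAY).astype(np.float32) for _ in range(1)],0)
zs=np.arange(.07,.176,.002)
def prof(ys):
    out=[]
    for z in zs:
        p=np.array([proj(c,O+y*ey+[0,0,z]) for y in ys],np.float32)
        out.append(cv2.remap(g,p[None,:,0],p[None,:,1],cv2.INTER_LINEAR).mean())
    return np.round(out).astype(int)
A,B=prof([-.003,0,.003]),prof([-.014,-.012,.012,.014])
for z,x,y in zip(zs,A,B):print(int(round(z*1000)),x,y,end=" | ")
print()
for z in(.09,.115,.145):
    y=np.arange(-.034,.035,.002);p=np.array([proj(c,O+t*ey+[0,0,z]) for t in y],np.float32)
    print(z,list(zip((y*1000).round().astype(int).tolist(),cv2.remap(g,p[None,:,0],p[None,:,1],cv2.INTER_LINEAR)[0].round().astype(int).tolist())))
E
python3 slot.py
```

```text
70 80 79 | 72 80 79 | 74 80 79 | 76 80 79 | 78 80 80 | 80 81 79 | 82 80 79 | 84 80 79 | 86 80 79 | 88 80 79 | 90 76 79 | 92 70 79 | 94 67 78 | 96 66 78 | 98 65 78 | 100 65 77 | 102 65 77 | 104 63 76 | 106 63 76 | 108 62 75 | 110 61 75 | 112 62 75 | 114 66 74 | 116 70 73 | 118 72 73 | 120 72 72 | 122 71 72 | 124 71 71 | 126 70 71 | 128 69 70 | 130 68 70 | 132 83 70 | 134 103 69 | 136 88 68 | 138 62 68 | 140 51 67 | 142 48 67 | 144 49 67 | 146 48 66 | 148 46 66 | 150 47 66 | 152 45 66 | 154 47 65 | 156 57 65 | 158 64 65 | 160 63 63 | 162 66 62 | 164 97 101 | 166 136 123 | 168 101 95 | 170 46 42 | 172 27 26 | 174 27 25 | 
0.09 [(-34, 162), (-32, 164), (-30, 141), (-28, 117), (-26, 92), (-24, 72), (-22, 71), (-20, 72), (-18, 74), (-16, 75), (-14, 76), (-12, 77), (-10, 77), (-8, 78), (-6, 80), (-4, 77), (-2, 77), (0, 75), (2, 75), (4, 78), (6, 82), (8, 81), (10, 82), (12, 81), (14, 81), (16, 81), (18, 82), (20, 82), (22, 82), (24, 79), (26, 74), (28, 67), (30, 62), (32, 61), (34, 61)]
0.115 [(-34, 162), (-32, 165), (-30, 144), (-28, 109), (-26, 84), (-24, 62), (-22, 65), (-20, 68), (-18, 68), (-16, 68), (-14, 70), (-12, 70), (-10, 71), (-8, 71), (-6, 72), (-4, 72), (-2, 69), (0, 68), (2, 66), (4, 68), (6, 70), (8, 73), (10, 75), (12, 77), (14, 78), (16, 80), (18, 81), (20, 81), (22, 82), (24, 79), (26, 73), (28, 69), (30, 65), (32, 64), (34, 64)]
0.145 [(-34, 164), (-32, 164), (-30, 144), (-28, 116), (-26, 88), (-24, 61), (-22, 62), (-20, 64), (-18, 64), (-16, 64), (-14, 64), (-12, 65), (-10, 66), (-8, 67), (-6, 68), (-4, 67), (-2, 60), (0, 45), (2, 37), (4, 37), (6, 51), (8, 64), (10, 67), (12, 68), (14, 68), (16, 69), (18, 69), (20, 71), (22, 72), (24, 69), (26, 62), (28, 53), (30, 52), (32, 52), (34, 54)]
```

Request:
move_arm(
  series="-1 -56 -6 4 0 0 0; -1 -56 -6 4 0 0 0; -1 -56 -6 4 0 0 0",
)

```text
clock: 2.12
tool_pos: [0.5606, -0.1762, 0.2196]
eef_rot: [1.598, 2.704, -0.005]
wrist_force: [0.8, 0.5, -0.0]
grip_width: 0.0852
```

Run:
```python
from h import *
s=sense();print(s["clock"],s["tool_pos"])
c=get_calibration("wrist");save("wrist","w1")
a=np.radians(119.3);e=np.array([np.cos(a),np.sin(a)])
g=np.array([.5613,-.1717]);f=g+.045*e
n=np.array([-e[1],e[0]])
for nm,P in {"flange back top":[*f,.084],"flL":[*(f+.015*n),.084],"flR":[*(f-.015*n),.084],"grip top":[*g,.08],"upper claw tip":[*(f+.012*e),.074]}.items():print(nm,proj(c,P)*1.5)
```

```text
2.125 [ 0.56064173 -0.17622785  0.21961794]
flange back top [383.88993218 189.8646149 ]
flL [357.44289506 190.04883327]
flR [410.35256516 189.6802879 ]
grip top [384.02858144 265.12490389]
upper claw tip [383.6449543  167.13907347]
```

View pics/w1.png

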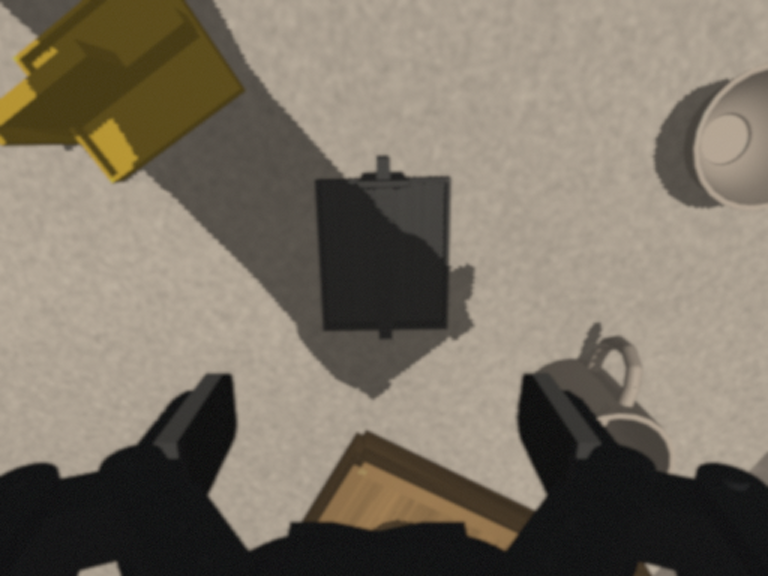

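The wrist view shows the caddy with its tray's front edge at row 178, the lower claw tip at (383,156) and the flange base at row 172. The flange is centred at column 383.5, where I predicted 384, and about 4 mm further forward than I assumed. The slot profile puts the strip about 9.5 mm below its top setting. Next is the grasp.

Run:
```python
from h import *
rel([.5603,-.1700,.047],119.5)
```

```text
shift [  5.5   2.7 172.8] turn [-0.002  0.002 -0.01 ]
```

Request:
move_arm(
  series="-1 5.5 3 40 0 0 -0.01; -1 5.5 3 90 0 0 -0.01; -1 5.5 3 135 0 0 -0.01; -1 5.5 3 173 0 0 -0.01; -1 5.5 3 173 0 0 -0.01; -1 5.5 3 173 0 0 -0.01; 1 5.5 3 173 0 0 -0.01; 1 5.5 3 173 0 0 -0.01; 1 5.5 3 173 0 0 -0.01; 1 5.5 3 173 0 0 -0.01; 1 5.5 3 173 0 0 -0.01; 1 5.5 3 173 0 0 -0.01",
  newtons=100,
)

```text
clock: 3.68
tool_pos: [0.5607, -0.1699, 0.0469]
eef_rot: [1.583, 2.713, -0.005]
wrist_force: [-0.2, 1.3, 5.5]
grip_width: 0.0085
```

Request:
move_arm(
  series="1 0 0 0 0 0 0; 1 0 0 -20 0 0 0; 1 0 0 -60 0 0 0; 1 0 0 -110 0 0 0; 1 0 0 -150 0 0 0; 1 0 0 -150 0 0 0; 1 0 0 -150 0 0 0",
)

```text
clock: 4.55
tool_pos: [0.5603, -0.1692, 0.1968]
eef_rot: [1.583, 2.713, -0.005]
wrist_force: [0.2, 0.9, -3.1]
grip_width: 0.0088
```

Run:
```python
from h import *
s=sense();print(s["clock"],s["tool_pos"],s["wrist_force"],s["wrist_torque"],s["grip_width"])
c=get_calibration("wrist");im=grab_frame("wrist")[:,:,::-1]
cv2.imwrite("pics/w2.png",cv2.resize(cv2.convertScaleAbs(np.sqrt(im/255.)*255),None,fx=1.5,fy=1.5))
Rt=R.from_rotvec(s["eef_rot"])
def tp(x,y,h):return s["tool_pos"]+Rt.apply([x,y,.047-h])
for nm,P in {"fl top":(.047,0,.084),"L":(.047,.015,.084),"R":(.047,-.015,.084),"uclaw":(.059,0,.074),"lclaw":(.059,0,.032)}.items():print(nm,proj(c,tp(*P))*1.5)
a=np.radians(101.3);e=np.array([np.cos(a),np.sin(a)]);O=np.array([.576,.2554])
t=O-e*(.047+.045);print("pre",t)
rel([*t,.1215+.005+.0+.047-.042],101.3,s)
```

```text
4.55 [ 0.56034918 -0.16917467  0.19683324] [ 0.17780168  0.87101617 -3.14009504] [ 0.01528051 -0.00611049 -0.072614  ] 0.008818363208188134
fl top [381.8660848  271.37634936]
L [448.0274163  271.43668074]
R [315.7145597  271.31602692]
uclaw [381.66397426 212.14558631]
lclaw [380.484236   193.95652253]
pre [0.59402705 0.16518345]
shift [274.6 194.   64.4] turn [-0.002  0.002  0.317]
```

View pics/w2.png

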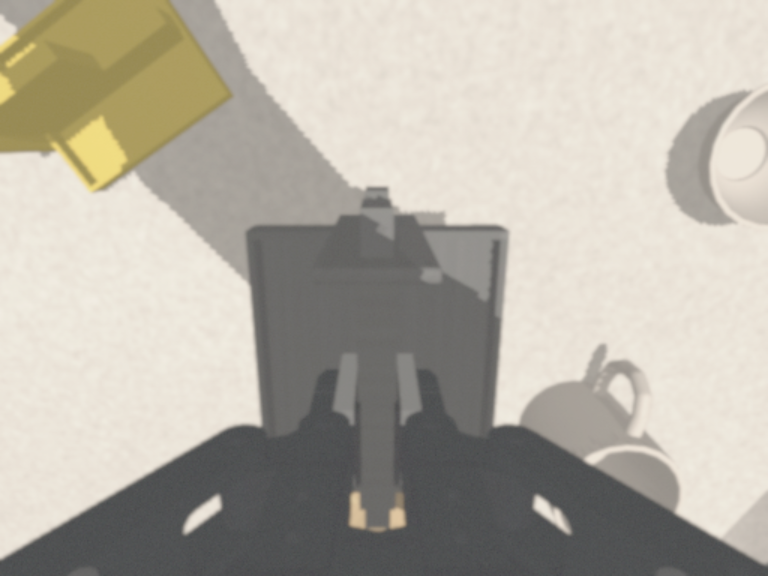

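The held caddy shows its flange top edge at row 267, the lower claw tip at row 188, and pads and flange both centred at column 376, so it is square in the grip. The heel is about 48 mm ahead of the TCP. I'll move to the pre-insertion position.

Request:
move_arm(
  series="1 35 24 0 0 0 0.04; 1 75 53 0 0 0 0.09; 1 115 81 0 0 0 0.14; 1 155 109 0 0 0 0.19; 1 195 138 0 0 0 0.24; 1 235 166 10 0 0 0.28; 1 262 185 25 0 0 0.317; 1 274 194 45 0 0 0.317; 1 274 194 64 0 0 0.317; 1 274 194 64 0 0 0.317; 1 274 194 64 0 0 0.317",
)

```text
clock: 5.98
tool_pos: [0.5945, 0.1631, 0.1318]
eef_rot: [1.993, 2.427, -0.005]
wrist_force: [0.6, -0.6, -3.2]
grip_width: 0.009
```

Run:
```python
from h import *
s=sense();print(s["clock"],s["tool_pos"],s["wrist_force"],s["wrist_torque"],s["joints"])
for n,(r0,r1,c0,c1) in {"side":(95,195,150,260),"top":(130,220,100,240)}.items():
    im=grab_frame(n)[r0:r1,c0:c1,::-1]
    k=700/im.shape[1];k=int(min(k,5));im=cv2.resize(np.uint8(np.sqrt(im/255.)*255),None,fx=k,fy=k,interpolation=cv2.INTER_CUBIC)
    cv2.imwrite(f"pics/p_{n}.png",im)
a=cv2.imread("pics/p_side.png");b=cv2.imread("pics/p_top.png");print(a.shape,b.shape)
```

```text
5.975 [0.59450375 0.16310447 0.13175732] [ 0.56542269 -0.55492725 -3.18472583] [ 0.05714013 -0.01677919  0.01693328] [-0.6095772   0.6592307   0.36765127  1.72146213 -0.30251602  0.81972
  0.09208218]
(500, 550, 3) (450, 700, 3)
```

View pics/p_side.png

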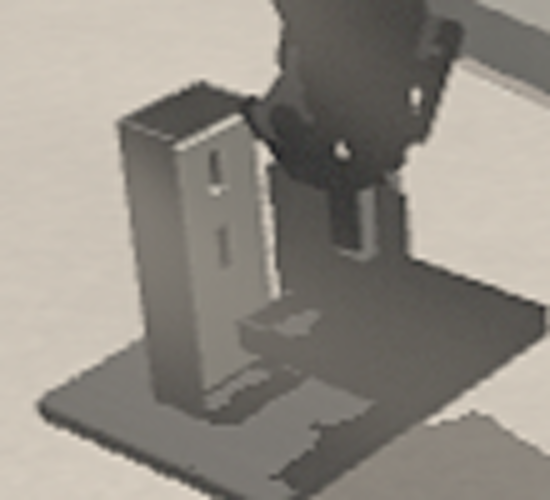

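View pics/p_top.png

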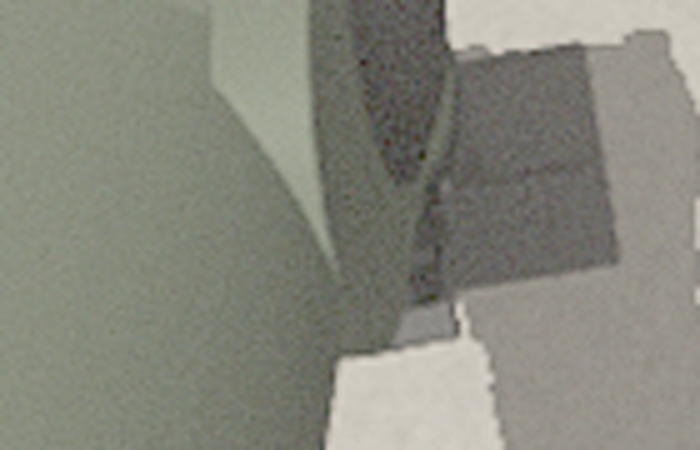

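The side crop shows the caddy standing level in front of the strip, with the slots at (215,170) and (223,247). The top view is mostly hidden by the arm, but the tray edges run parallel to the foot. I'll lower 5 mm and approach.

Request:
move_arm(
  series="1 5 0 5 0 0 0; 1 15 0 5 0 0 0; 1 22 0 5 0 0 0; 1 28 0 5 0 0 0; 1 28 0 5 0 0 0; 1 28 0 5 0 0 0",
)

```text
clock: 6.82
tool_pos: [0.5892, 0.191, 0.1271]
eef_rot: [1.992, 2.428, -0.004]
wrist_force: [0.1, -0.6, -2.8]
grip_width: 0.0084
```

```bash
cat >> h.py <<'E'
UO=np.array([.576,.2554,0]);A=np.radians(101.3);UX=np.array([np.cos(A),np.sin(A),0]);UY=np.array([-UX[1],UX[0],0])
def loc():
    s=sense();d=s["tool_pos"]-UO;f=s["wrist_force"]
    print("t",s["clock"],"heel mm",np.round([d@UX*1000+48,d@UY*1000,d[2]*1000-5],1),"F loc",np.round([f@UX,f@UY,f[2]],1),"T",np.round(s["wrist_torque"],2))
E
python3 - <<'E'
from h import *
loc()
im=grab_frame("wrist")[40:260,100:400,::-1]
cv2.imwrite("pics/w3.png",cv2.resize(np.uint8((im/255.)**.45*255),None,fx=2.6,fy=2.6,interpolation=cv2.INTER_CUBIC))
E
```

```text
t 6.825 heel mm [-17.7  -0.3 122.1] F loc [-0.6  0.  -2.8] T [-0.02  0.01  0.01]
```

View pics/w3.png

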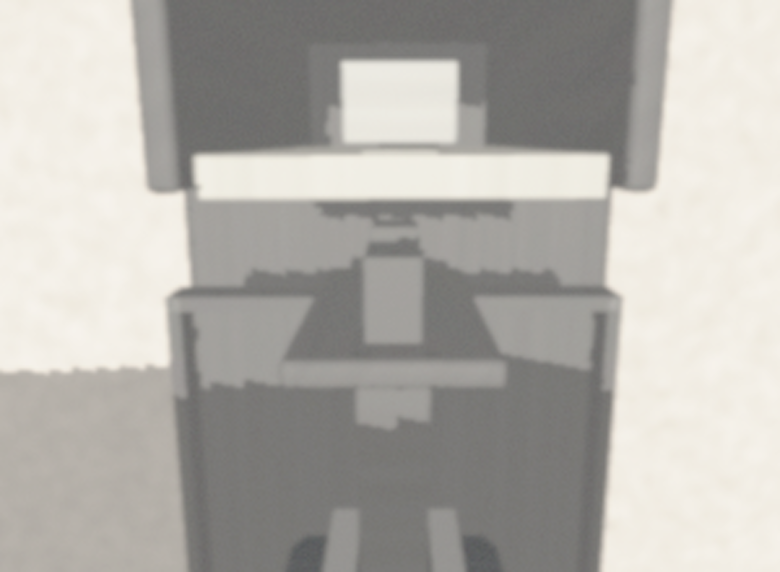

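The wrist crop shows the strip top from column 192 to 610 (centre 401) and the claw and flange centred at 393. The strip and flange edges are parallel, and the offset is about 1 mm toward tool +y. I'll correct it and feed in slowly.

Request:
move_arm(
  series="1 2 0.8 0.5 0 0 0; 1 4 0.8 0.5 0 0 0; 1 5.5 0.8 0.5 0 0 0; 1 7 0.8 0.5 0 0 0; 1 8 0.8 0.5 0 0 0",
)

```text
clock: 7.5
tool_pos: [0.5884, 0.1991, 0.1266]
eef_rot: [1.993, 2.428, -0.004]
wrist_force: [1.1, -0.9, -2.8]
grip_width: 0.0086
```

```bash
python3 -c "from h import *;loc()"
```

```text
t 7.5 heel mm [ -9.7  -1.1 121.6] F loc [-1.1 -0.9 -2.8] T [-0.03  0.02  0.  ]
```

Request:
move_arm(
  series="1 1 0 0 0 0 0; 1 2 0 0 0 0 0; 1 3 0 0 0 0 0; 1 3 0 0 0 0 0",
)

```text
clock: 8.0
tool_pos: [0.5878, 0.2021, 0.1266]
eef_rot: [1.992, 2.428, -0.004]
wrist_force: [0.1, -0.1, -2.6]
grip_width: 0.0086
```

```bash
python3 -c "from h import *;loc()"
```

```text
t 8.0 heel mm [ -6.6  -1.1 121.6] F loc [-0.1 -0.  -2.6] T [0.03 0.03 0.03]
```

Request:
move_arm(
  series="1 1 0 0 0 0 0; 1 2 0 0 0 0 0; 1 3 0 0 0 0 0; 1 3 0 0 0 0 0",
)

```text
clock: 8.5
tool_pos: [0.5872, 0.2051, 0.1266]
eef_rot: [1.992, 2.428, -0.004]
wrist_force: [0.4, -0.3, -3.2]
grip_width: 0.0089
```

Request:
move_arm(
  series="1 1 0 0 0 0 0; 1 2 0 0 0 0 0; 1 2 0 0 0 0 0",
)

```text
clock: 8.88
tool_pos: [0.5868, 0.2072, 0.1265]
eef_rot: [1.992, 2.428, -0.004]
wrist_force: [-1.3, 0.2, -3.2]
grip_width: 0.0086
```

```bash
python3 -c "from h import *;loc()"
```

```text
t 8.875 heel mm [ -1.4  -1.1 121.5] F loc [ 0.5  1.2 -3.2] T [-0.04  0.04  0.01]
```

Request:
move_arm(
  series="1 0.8 0 0 0 0 0; 1 1.5 0 0 0 0 0; 1 1.5 0 0 0 0 0",
)

```text
clock: 9.25
tool_pos: [0.5864, 0.2087, 0.1265]
eef_rot: [1.992, 2.428, -0.004]
wrist_force: [-0.2, -0.6, -2.8]
grip_width: 0.0086
```

```bash
python3 -c "from h import *;loc()"
```

```text
t 9.25 heel mm [  0.2  -1.1 121.5] F loc [-0.5  0.3 -2.8] T [-0.01  0.01 -0.02]
```

Request:
move_arm(
  series="1 0.7 0 0 0 0 0; 1 1.2 0 0 0 0 0; 1 1.2 0 0 0 0 0",
)

```text
clock: 9.62
tool_pos: [0.5862, 0.21, 0.1265]
eef_rot: [1.992, 2.428, -0.004]
wrist_force: [-0.3, 0.4, -2.3]
grip_width: 0.0085
```

```bash
python3 -c "
from h import *
loc()
im=grab_frame('wrist')[40:260,100:400,::-1]
cv2.imwrite('pics/w4.png',cv2.resize(np.uint8((im/255.)**.45*255),None,fx=2.6,fy=2.6,interpolation=cv2.INTER_CUBIC))"
```

```text
t 9.625 heel mm [  1.5  -1.1 121.5] F loc [ 0.4  0.2 -2.3] T [0.   0.01 0.05]
```

View pics/w4.png

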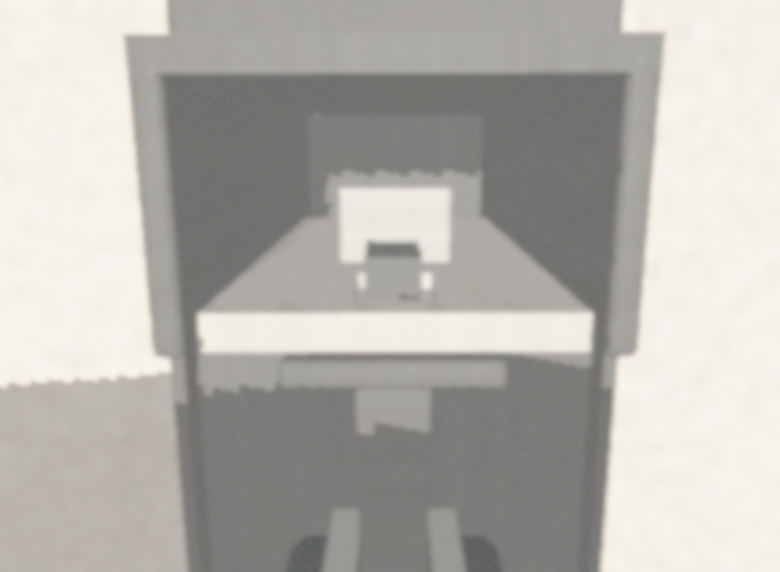

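The claw is now through the upper slot (claw centre 393, slot centre 395). About 1 mm of gap remains between the strip's front edge (row 354) and the flange (row 361).

Request:
move_arm(
  series="1 0.5 0.2 0 0 0 0; 1 1 0.2 0 0 0 0; 1 1 0.2 0 0 0 0",
)

```text
clock: 10.05
tool_pos: [0.5862, 0.2111, 0.1265]
eef_rot: [1.992, 2.428, -0.004]
wrist_force: [-0.2, 0.4, -4.0]
grip_width: 0.0085
```

```bash
python3 -c "from h import *;loc()"
```

```text
t 10.05 heel mm [  2.5  -1.3 121.5] F loc [ 0.4  0.1 -4. ] T [ 0.01  0.04 -0.02]
```

Request:
move_arm(
  series="1 0.4 0 0 0 0 0; 1 0.4 0 0 0 0 0",
)

```text
clock: 10.3
tool_pos: [0.5861, 0.2114, 0.1265]
eef_rot: [1.992, 2.428, -0.004]
wrist_force: [-0.3, -0.2, -3.0]
grip_width: 0.0085
```

```bash
python3 -c "from h import *;loc()"
```

```text
t 10.3 heel mm [  2.9  -1.3 121.5] F loc [-0.2  0.3 -3. ] T [-0.08 -0.03 -0.01]
```

Request:
move_arm(
  series="1 0.5 0 0 0 0 0; 1 0.5 0 0 0 0 0",
)

```text
clock: 10.55
tool_pos: [0.5861, 0.2114, 0.1265]
eef_rot: [1.992, 2.427, -0.004]
wrist_force: [1.5, -4.0, -2.1]
grip_width: 0.0086
```

```bash
python3 -c "from h import *;loc()"
```

```text
t 10.55 heel mm [  2.9  -1.3 121.5] F loc [-4.2 -0.7 -2.1] T [-0.8  -0.21  0.04]
```

The flange has met the face (4 N). Now pressing down.

Request:
move_arm(
  series="1 -0.1 0 1 0 0 0; 1 -0.1 0 2 0 0 0; 1 -0.1 0 3 0 0 0; 1 -0.1 0 4 0 0 0; 1 -0.1 0 4 0 0 0",
)

```text
clock: 11.18
tool_pos: [0.586, 0.2114, 0.1224]
eef_rot: [1.992, 2.428, -0.005]
wrist_force: [0.9, -1.1, -5.1]
grip_width: 0.0087
```

```bash
python3 -c "from h import *;loc()"
```

```text
t 11.175 heel mm [  2.9  -1.2 117.4] F loc [-1.2 -0.6 -5.1] T [-0.22 -0.08  0.04]
```

Request:
move_arm(
  series="1 0 0 1 0 0 0; 1 0 0 2 0 0 0; 1 0 0 3 0 0 0; 1 0 0 3 0 0 0",
)

```text
clock: 11.68
tool_pos: [0.5863, 0.2113, 0.1201]
eef_rot: [1.992, 2.427, -0.004]
wrist_force: [-3.1, -3.2, 9.6]
grip_width: 0.0086
```

```bash
python3 -c "from h import *;loc()"
```

```text
t 11.675 heel mm [  2.7  -1.5 115.1] F loc [-2.6  3.6  9.6] T [-0.38  0.65  0.15]
```

Request:
move_arm(
  series="1 0 0 1 0 0 0; 1 0 0 2 0 0 0; 1 0 0 2 0 0 0",
)

```text
clock: 12.05
tool_pos: [0.5865, 0.2112, 0.1188]
eef_rot: [1.992, 2.427, -0.003]
wrist_force: [-4.5, -3.7, 10.2]
grip_width: 0.0087
```

```bash
python3 -c "from h import *;loc()"
```

```text
t 12.05 heel mm [  2.6  -1.7 113.8] F loc [-2.7  5.1 10.2] T [-0.29  0.92  0.24]
```

Request:
move_arm(
  series="1 0 -0.3 1 0 0 0; 1 0 -0.5 2 0 0 0; 1 0 -0.5 3 0 0 0; 1 0 -0.5 4 0 0 0; 1 0 -0.5 4 0 0 0",
)

```text
clock: 12.68
tool_pos: [0.5864, 0.2112, 0.1157]
eef_rot: [1.992, 2.427, -0.001]
wrist_force: [-2.5, -3.7, 10.4]
grip_width: 0.0085
```

```bash
python3 -c "from h import *;loc()"
```

```text
t 12.675 heel mm [  2.6  -1.6 110.7] F loc [-3.1  3.2 10.4] T [-0.18  0.58  0.09]
```

Request:
move_arm(
  series="1 0 -0.3 1 0 0 0; 1 0 -0.4 2 0 0 0; 1 0 -0.4 3 0 0 0; 1 0 -0.4 3.5 0 0 0; 1 0 -0.4 3.5 0 0 0",
)

```text
clock: 13.3
tool_pos: [0.5865, 0.2112, 0.1131]
eef_rot: [1.992, 2.426, 0.001]
wrist_force: [-2.4, -2.7, 11.4]
grip_width: 0.0087
```

```bash
python3 -c "from h import *;loc()"
```

```text
t 13.3 heel mm [  2.6  -1.6 108.1] F loc [-2.2  2.8 11.4] T [-0.22  0.66  0.14]
```

Request:
move_arm(
  series="1 0 -0.3 1 0 0 0; 1 0 -0.4 2 0 0 0; 1 0 -0.4 2.5 0 0 0; 1 0 -0.4 2.5 0 0 0",
)

```text
clock: 13.8
tool_pos: [0.5865, 0.2111, 0.1117]
eef_rot: [1.992, 2.426, 0.003]
wrist_force: [-3.4, -3.6, 15.8]
grip_width: 0.0084
```

```bash
python3 -c "from h import *;loc()"
```

```text
t 13.8 heel mm [  2.5  -1.7 106.7] F loc [-2.9  4.  15.8] T [-0.34  0.89  0.19]
```

Request:
move_arm(
  series="1 0 -0.2 1 0 0 0; 1 0 -0.3 1.8 0 0 0; 1 0 -0.3 1.8 0 0 0",
)

```text
clock: 14.18
tool_pos: [0.5867, 0.2111, 0.1115]
eef_rot: [1.992, 2.426, 0.005]
wrist_force: [-6.6, -4.6, 24.2]
grip_width: 0.0086
```

```bash
python3 -c "from h import *;loc()"
```

```text
t 14.175 heel mm [  2.4  -1.8 106.5] F loc [-3.3  7.4 24.2] T [-0.4   1.7   0.28]
```

The caddy has stopped descending (0.2 mm for 8 N more) after 15 mm in total, 9 mm of it against the lock. I'll unload and take a look before releasing.

Request:
move_arm(
  series="1 0 -0.3 -0.2 0 0 0; 1 0 -0.3 -0.2 0 0 0",
)

```text
clock: 14.42
tool_pos: [0.5865, 0.2112, 0.1118]
eef_rot: [1.992, 2.426, 0.006]
wrist_force: [-1.2, -0.9, 3.5]
grip_width: 0.009
```

```bash
python3 -c "
from h import *
loc()
im=grab_frame('wrist')[40:260,100:400,::-1]
cv2.imwrite('pics/w5.png',cv2.resize(np.uint8((im/255.)**.45*255),None,fx=2.6,fy=2.6,interpolation=cv2.INTER_CUBIC))"
```

```text
t 14.425 heel mm [  2.6  -1.7 106.8] F loc [-0.6  1.3  3.5] T [0.1  0.3  0.06]
```

View pics/w5.png

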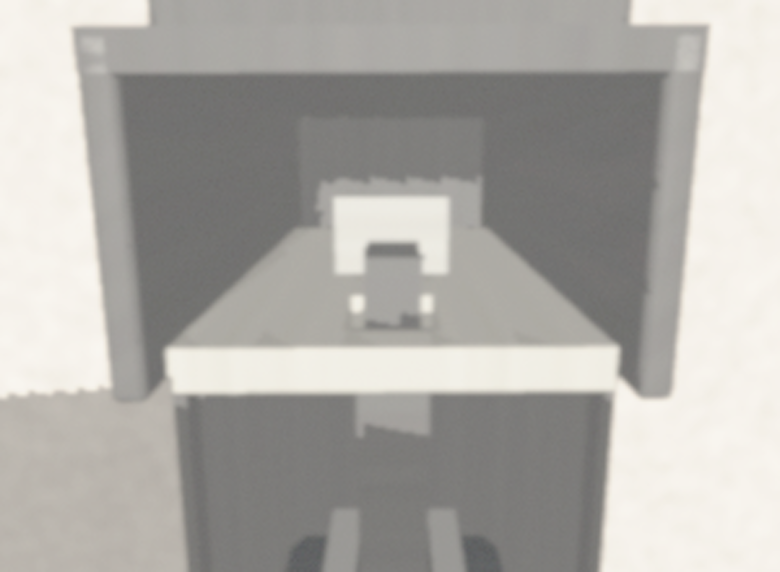

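The view shows the flange flush under the strip edge, with the upper neck on the slot's sill and the lock slide under the claw. Releasing.

Request:
move_arm(
  series="0.8 0 0 0 0 0 0; 0.4 0 0 0 0 0 0; 0 0 0 0 0 0 0; -1 0 0 0 0 0 0; -1 0 0 0 0 0 0; -1 0 0 0 0 0 0; -1 0 0 0 0 0 0; -1 0 0 -15 0 0 0; -1 0 0 -50 0 0 0; -1 0 0 -90 0 0 0; -1 0 0 -130 0 0 0; -1 0 0 -130 0 0 0",
  newtons=20,
)

```text
clock: 15.98
tool_pos: [0.5873, 0.2112, 0.2458]
eef_rot: [1.991, 2.424, 0.014]
wrist_force: [1.0, 0.5, -0.1]
grip_width: 0.0858
```

Run:
```python
from h import *
loc()
im=grab_frame("side")[95:195,140:260,::-1];w=grab_frame("wrist")[:,:,::-1]
a=cv2.resize(np.uint8(np.sqrt(im/255.)*255),(432,360),interpolation=cv2.INTER_CUBIC)
b=cv2.resize(np.uint8(np.sqrt(w/255.)*255),(368,276))
b=cv2.copyMakeBorder(b,0,84,0,0,cv2.BORDER_CONSTANT)
cv2.imwrite("pics/fin.png",np.hstack([a,b]))
```

```text
t 15.975 heel mm [  2.5  -2.4 240.8] F loc [ 0.3 -1.1 -0.1] T [-0.02  0.02  0.03]
```

View pics/fin.png

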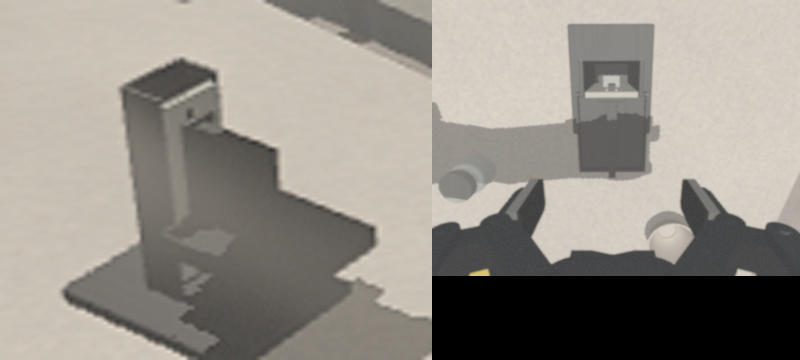

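The caddy hangs level and square on the upright, with its flange at the strip. The gripper is open and clear, and the jar and bowl are undisturbed.

```bash
python3 -c "from cell import *;print(job_done())"
```

```text
the job is handed in; nothing more can be done
None
```

The caddy is hung on the upright, pressed down and let go. I handed the job in at about 16 s of the 58 s allowed; no verdict came back.

- **Insertion:** I measured the strip at about 9.5 mm below its top setting from the side camera. The claws went in without resistance, and the flange met the face with about 4 N.
- **Seating:** I pressed it down 15 mm. The last 9 mm or so pushed the lock slide, and it then stopped firmly at about 24 N.
- **Last pictures:** The caddy hangs level and square with its flange at the strip. The gripper is open and clear, and the jar and bowl are in place. The mug is not in those pictures, but the arm never went near it.
- **What I could not confirm:** The lock reading itself is not available, so "home" rests on the travel, the hard stop and a wrist picture of the slide under the claw.
- **A small disagreement:** My estimate of the face position was about 3 mm short of where contact happened. I went by contact.
- **Side load:** A sideways force of 3 to 7 N built up during the press, and I eased it with small corrections.

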